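# Slide a board book to overhang the nightstand edge

### The job

Push the thin board book flat across the nightstand to the one side that has no raised rail (the side next to the cot), until 4 cm of its length sticks out over that edge, square to the edge, so that a parent can take it from below in the dark. Only slide it, never lift or tip it, and leave it lying there; the piggy bank, the cup and the music box stay where they stand.

Things in the scene. Friction and masses are not known exactly. Their poses are not given: they have to be found in the camera images.
- nightstand: Fixed birch veneer nightstand, top 440 mm (its x) by 460 mm (its y), level at the height of the work surface (z = 0). Origin at the middle of the top surface, z up, y towards the open side; its x points away from the robot. The other three sides carry a rail 12 mm high and 10 mm thick along the very edge, standing on the top. It may stand turned by up to 0.2 rad.
- open_edge (a point): Middle of the nightstand's open edge (the side without rail, next to the cot), on the top surface, 230 mm along y from the nightstand's origin. Axes as the nightstand's: y points outward over the drop, x along the edge.
- book: Loose closed board book, one rigid flat block 110 mm (its x) by 130 mm (its y) by 8 mm thick, 0.10 to 0.20 kg, dark grey cloth-bound covers with a pale disc on the upper one. Origin at the centre of its underside, z up. Its y points roughly towards the open side; it starts turned up to 0.45 rad from square. It slides on the top with ordinary dry friction.
- book_lead (a point): Middle of the book's leading short edge (the one facing the open side), at the underside, 65 mm along y from the book's origin. Axes as the book's. The overhang is how far it lies beyond the open edge.
- piggy: Bystander: loose ceramic piggy bank about 100 by 68 by 80 mm high, origin at the centre of its underside. Stands by the rail farthest from the robot.
- cup: Bystander: loose stainless baby cup, 64 mm across, 65 mm high, origin at the centre of its underside. Stands by the rail farthest from the robot.
- musicbox: Bystander: loose plastic music box 60 by 60 by 42 mm high with a small lever on its front, origin at the centre of its underside. Stands by the rail farthest from the robot.
- lamp: Bystander: table lamp fixed to the nightstand's far corner away from the open side, 185 mm high, base 84 mm and shade 92 mm across, origin at the centre of its underside.

How it is judged:
By the outcome, as a careful person would: the job done as asked, in the order asked, and still so for the second after the job is handed in, with the robot touching nothing.
It also fails if it takes over 48 s, if anything falls off the work surface, if the arm or the gripper's body presses on something with over 40 N, if the wrist force passes 120 N, or if a joint passes its speed limit or range.

### The arm

A 7-joint arm with a two-finger parallel gripper is mounted at the origin on the work surface. World frame = base frame: x ahead of the robot, y to its left, z up, the work surface at z = 0. Lengths are in m, angles in rad, forces in N, time in s.
With the tool pointing down it reaches from about 0.375 to 0.925 m from the base axis. Payload 3.1 kg.
Tool frame: the origin (TCP) lies at the very end of the fingers, on their centre line; the grasp point (between the pads) lies 19 mm behind it (arm.grip_point_offset is the z of the grasp point in the tool frame, in m); z points along the fingers, y is the line along which they close (so a half turn about z gives the same grasp; the last joint's range is limited). The gripper opens to 85 mm and grips with 20 to 120 N. Pads are 22 mm wide; open, the fingers measure 114 mm over their backs; the gripper's body (76 mm by 85 mm) begins 54 mm behind the grasp point. The pads swing forward as they close: fully open they stand 13 mm farther back than shut.
Start: joints at [-1.442, 0.383, 0.044, 1.598, -0.018, 1.161, -0.05], TCP at [0.146, 0.633, 0.231] pointing down, gripper open.
Joint ranges: [-2.61, 2.61], [-0.41, 2.15], [-1.48, 1.57], [0, 2.5], [-1.57, 4.71], [0.05, 1.97], [-2.85, 2.85]. Speed limits (rad/s): [2.79, 2.79, 3.14, 3.14, 3.14, 3.14, 3.14].

### API

Orientations are given as [roll, pitch, yaw] about the fixed x, y, z axes, in that order (R = Rz(yaw) Ry(pitch) Rx(roll)).
In Python, from workcell import arm, snapshot, ticket gives the robot as it stands.
- The arm moves only by the shell command python3 -m pendant 'ROWS' [FORCE]. ROWS is JSON, a list of rows, each an object of numbers: "jaw": the finger opening in cm, from 0 to 8.54; "x", "y", "z": the shift along the tool's x, y, z in cm; "ax", "ay", "az": the turn, a rotation vector about the tool's x, y, z in degrees. A call has 1 to 12 rows; each row is the pose to reach, as a shift and turn from the pose commanded when the call began, along the tool's axes at that moment; what a row does not reach only later rows make up. A row lasts 1/12 s, in which the tool goes at most 41.7 mm and 7.16 degrees, less where a joint would pass 70% of its speed; a pose out of reach is approached as far as the arm can. A call with a gripper value outside its range is refused whole. The fingers move at their own pace and stop on an object; FORCE is the grip in N (left out, the last holds). Time passes only in rows, so rows that repeat a pose let the fingers close. It gives the time, the measured TCP pose, the force, the opening and the grip force at its end, in the units of the state.
- arm.sense(): the state, without advancing time (a new reading comes with each control period).
- snapshot(name): name is "side" or "top"; returns a dict with "img" (480x640x3 uint8, blue, green, red), "K" (3x3 intrinsics, pixels), "distortion" ([k1, k2, p1, p2, k3] as OpenCV has them; the pictures are not rectified), "eye" and "rotation" of the camera in the world. Camera axes: x right, y down, z forward; pixel columns grow to the right and rows downward; lengths in m; the calibration is good to about 2 mm. A picture is of the moment at which its call begins. There is no depth.
- ticket.job_done(): hands the job in; it is judged then, once.
The state is a dict: "time": time; "joints": joint angles; "qd": joint speeds; "effort": joint torques, N m; "ee_pos": TCP position; "orientation": TCP orientation; "wrist_force": force on the tool from outside, world axes, zero at the start; "moment": the same for the moment, N m; "grip_width": opening from 0.0 (shut) to 1.0 (fully open); "finger_force": force on a finger pad.
Only numpy, scipy, OpenCV 4.12 (cv2) and the standard library are available. Lean on these libraries where they do the work, as an engineer would, in place of code of your own. Each camera call takes 0.05 s, during which the arm holds its last target. There are 200 camera calls.

## Working session

There is one attempt and no reset: what is moved stays moved. The work goes in short steps, Python scripts to look and compute and a shell command to move; the robot and the scene stay as the last step left them, time stands still between calls to the robot, and variables do not carry over. Pictures are saved under pics/ and viewed, at most 10 in all, crops included, and the job is handed in when it is done.

```bash
mkdir -p pics; python3 - <<'E'
from workcell import arm,snapshot
import cv2
for n in("top","side"):
    s=snapshot(n);cv2.imwrite(f"pics/{n}0.png",s["img"]);print(n,s["eye"],s["rotation"],s["K"],s["distortion"])
print(arm.sense())
E
```

```text
top [0.58161004 0.03600574 0.69912408] [-3.05799345 -0.03417238 -1.57362774] [[453.49759185   0.         311.88021825]
 [  0.         453.49759185 237.87067853]
 [  0.           0.           1.        ]] [-0.03800681  0.          0.          0.          0.        ]
side [0.58309014 0.54573975 0.41840695] [-2.20761857  0.01093831 -3.06992634] [[447.7514588    0.         318.45310416]
 [  0.         447.7514588  244.17989597]
 [  0.           0.           1.        ]] [-0.11008433  0.          0.          0.          0.        ]
{'time': 0.1, 'joints': array([-1.44174886,  0.38376381,  0.04383777,  1.59947661, -0.01792666,
        1.16120884, -0.04991084]), 'qd': array([-0.00099208, -0.00150415,  0.00022734, -0.00295412, -0.00079223,
       -0.00085462, -0.00104033]), 'effort': array([ 2.59213630e-03, -4.34726465e+01,  1.02935113e+00, -2.50454843e+01,
        1.09238288e-02,  5.35372979e-03, -8.17377014e-06]), 'ee_pos': array([0.14598591, 0.63248174, 0.22997832]), 'orientation': array([-3.13913070e+00,  1.05795953e-04,  2.91480165e+00]), 'wrist_force': array([ 0.2822988 , -1.13159344,  0.76447688]), 'moment': array([ 0.04129085,  0.02531768, -0.05381316]), 'finger_force': 0.0, 'grip_width': 0.998492839722574}
```

View pics/top0.png

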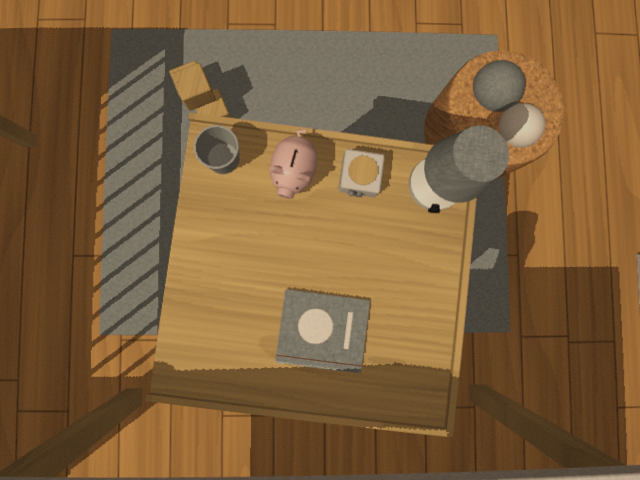

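View pics/side0.png

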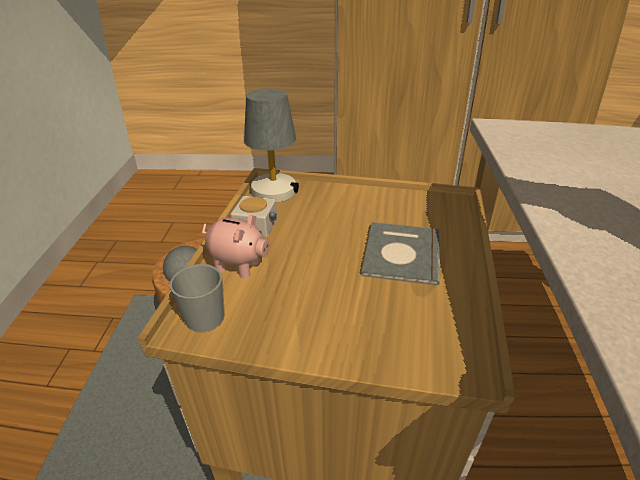

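The top view shows the open side on the left (about (190,125) to (152,400)). The book's corners are near (287,290), (370,297), (362,371) and (277,360). The bystanders stand along the top rail, and the side view agrees. Next I'll measure the book and the edge.

```bash
cat > h.py <<'E'
import numpy as np,cv2
from scipy.spatial.transform import Rotation as Ro
def ray(s,px,z):
    u=cv2.undistortPoints(np.float64(px).reshape(-1,1,2),s["K"],np.array(s["distortion"])).reshape(-1,2)
    R=np.asarray(s["rotation"]); R=R if R.ndim==2 else Ro.from_euler("xyz",R).as_matrix()
    d=np.c_[u,np.ones(len(u))]@R.T; e=np.array(s["eye"])
    return (e+d*((z-e[2])/d[:,2])[:,None])[:,:2]
def sat(im): return cv2.GaussianBlur(cv2.cvtColor(im,cv2.COLOR_BGR2HSV),(3,3),0)[...,1].astype(float)
def book(s,box):
    x0,y0,x1,y1=box; m=np.zeros((480,640),np.uint8)
    m[y0:y1,x0:x1]=(sat(s["img"])[y0:y1,x0:x1]<90)*255
    m=cv2.morphologyEx(m,cv2.MORPH_CLOSE,np.ones((7,7)))
    c=max(cv2.findContours(m,0,2)[0],key=cv2.contourArea)
    return c
def edge(s):
    S=sat(s["img"]);P=[]
    for r in range(135,325,5):
        xc=190-(r-125)*38/275; a=int(xc)-14; g=np.diff(S[r,a:a+29]); i=g.argmax()
        P.append((a+i+.5,r))
    return np.array(P)
def fit(P): 
    v=cv2.fitLine(np.float32(P),cv2.DIST_HUBER,0,.001,.001).ravel(); d=v[:2]*np.sign(v[0]); return d,v[2:]
E
python3 - <<'E'
from h import *
from workcell import snapshot
t=snapshot("top");s=snapshot("side")
P=edge(t);d,p=fit(ray(t,P,0));print("edge dir",d,"deg",np.degrees(np.arctan2(d[1],d[0])),p)
r=(ray(t,P,0)-p)@np.array([-d[1],d[0]]);print("resid mm",np.round(r*1e3,1))
c=book(t,(265,278,385,385));print(cv2.contourArea(c),cv2.minAreaRect(c))
W=ray(t,c.reshape(-1,2),.008);(a,b,w)=cv2.minAreaRect(np.float32(W));print("rect",a,b,w);print(ray(t,cv2.approxPolyDP(c,6,True).reshape(-1,2),.008))
print("top corners",ray(t,[(190,122),(152,398),(447,435)],0));print("side corners",ray(s,[(160,358),(507,408),(481,188)],0.0))
print("bystanders",ray(t,[(217,150),(293,165),(362,173)],.05))
c2=cv2.resize(t["img"][270:390,255:395],None,fx=4,fy=4,interpolation=2);cv2.drawContours(c2,[(c-[255,270])*4],-1,(0,0,255),1);cv2.imwrite("pics/crop1.png",c2)
E
```

```text
edge dir [ 0.99153554 -0.12983562] deg -7.4600925 [0.6570841  0.22589833]
resid mm [ 0.1  0.4 -0.9 -0.5 -0.2  0.1  0.4 -0.8 -0.5 -0.2  0.1  0.5  0.8 -0.4
 -0.1  0.3  0.6  0.9 -0.3  0.1  0.4  0.8 -0.4 -0.1  0.3  0.6 -0.5 -0.2
  0.2  0.6 -0.6 -0.2  0.1 -1.  -0.6 -0.3  0.1  0.5]
6150.0 ((322.4012451171875, 330.8904724121094), (85.93274688720703, 73.83946228027344), 7.352379322052002)
rect (0.4990011751651764, -0.0035278722643852234) (0.12954181432724, 0.1101744994521141) 82.33951568603516
[[ 0.56030737  0.05163544]
 [ 0.45307992  0.06646869]
 [ 0.43704049 -0.05963138]
 [ 0.54313016 -0.07444755]]
top corners [[ 0.82334172  0.20355152]
 [ 0.39913512  0.25256536]
 [ 0.33860325 -0.1933085 ]]
side corners [[ 0.80083382  0.22064852]
 [ 0.40511001  0.26495564]
 [ 0.33013942 -0.21648169]]
bystanders [[ 0.76426092  0.15142329]
 [ 0.74246287  0.04087061]
 [ 0.73115468 -0.05993264]]
```

View pics/crop1.png

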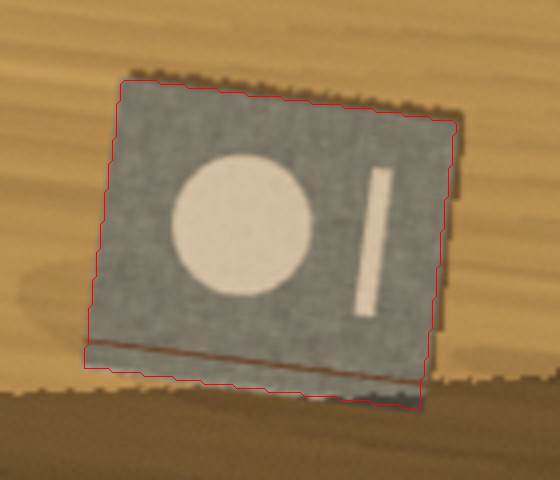

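The outline matches the book: 129.5 by 110 mm, and nearly square to the edge already. My rough corner clicks disagree with each other by about 1 cm, so I'll check the edge more closely before moving.

```bash
python3 - <<'E'
from h import *
from workcell import snapshot
t=snapshot("top");s=snapshot("side")
z=lambda im,x,y:cv2.resize(im[y:y+70,x:x+95],None,fx=4,fy=4,interpolation=2)
a=np.vstack([np.hstack([z(t["img"],145,100),z(t["img"],120,360)]),np.hstack([z(s["img"],130,310),z(s["img"],430,350)])])
cv2.imwrite("pics/crop2.png",a)
E
```

```text
(no output)
```

View pics/crop2.png

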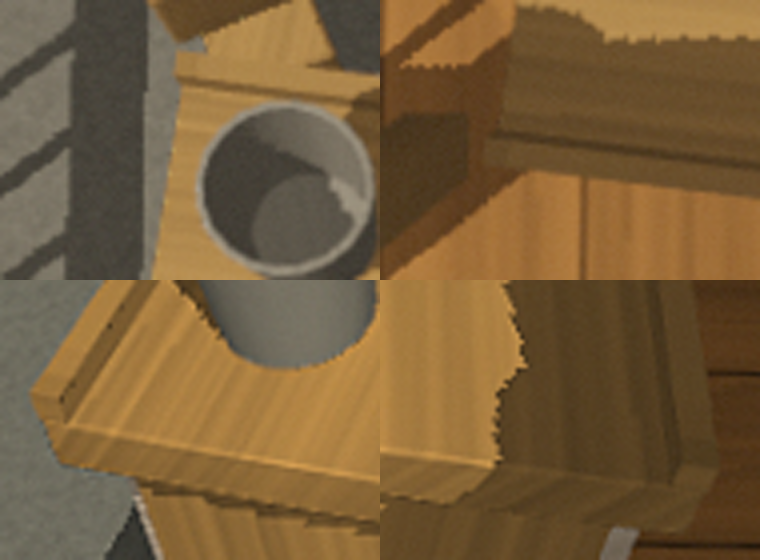

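```bash
python3 - <<'E'
from h import *
from workcell import snapshot
t=snapshot("top");s=snapshot("side")
d,p=fit(ray(t,edge(t),0));n=np.array([-d[1],d[0]])
A=ray(s,[(143.5,346.5),(225,360.5),(430,388.5),(503,401)],0);print("side edge",A,"off mm",(A-p)@n*1e3)
B=ray(t,[(189,113),(146.5,401)],.012);C=ray(t,[(190,121),(150,392.5)],0)
print(B,(B-p)@n*1e3,np.linalg.norm(B[0]-B[1]));print(C,(C-p)@n*1e3,np.linalg.norm(C[0]-C[1]))
# book in side view
c=book(s,(350,215,448,292));q=cv2.approxPolyDP(c,5,True).reshape(-1,2);print(q,ray(s,q,.008))
c=book(t,(265,278,385,385));a,b,w=cv2.minAreaRect(np.float32(ray(t,c.reshape(-1,2),.008)))
print("book centre along edge/normal from p",(np.array(a)-p)@d,(np.array(a)-p)@n)
E
```

```text
side edge [[0.82782394 0.2050403 ]
 [0.72153905 0.2177403 ]
 [0.48579793 0.24241694]
 [0.40744794 0.25615009]] off mm [ 1.48663779  0.27957625 -5.8602578  -2.41596223]
[[0.83358132 0.20258098]
 [0.39793179 0.2568692 ]] [-0.20435132 -2.93847735] 0.4390190480679799
[[0.82496571 0.20359166]
 [0.40726523 0.25569841]] [-0.32084367 -2.88754494] 0.420938002811493
[[372 223]
 [363 275]
 [438 284]
 [438 229]] [[ 0.54348152 -0.0709341 ]
 [ 0.55935087  0.06188088]
 [ 0.45583403  0.07541087]
 [ 0.43676253 -0.05973146]]
book centre along edge/normal from p -0.12697760504384026 -0.24807204985999842
```

The edge is confirmed: its length measures 439 mm, and the two views agree to within 1–6 mm (the 6 mm is one roughly read pixel). The book is almost square to it, with about 223 mm to go along the edge normal. I'll push the trailing edge with two fingertips, jaw about 5 cm, tool y parallel to the edge. First I'll move to the middle.

```bash
python3 -m pendant '[{"x":-37,"y":-25.5,"az":84.3,"jaw":5},{"x":-37,"y":-25.5,"az":84.3,"jaw":5},{"x":-37,"y":-25.5,"az":84.3,"jaw":5},{"x":-37,"y":-25.5,"az":84.3,"jaw":5},{"x":-37,"y":-25.5,"az":84.3,"jaw":5},{"x":-37,"y":-25.5,"az":84.3,"jaw":5},{"x":-37,"y":-25.5,"az":84.3,"jaw":5},{"x":-37,"y":-25.5,"az":84.3,"jaw":5},{"x":-37,"y":-25.5,"az":84.3,"jaw":5},{"x":-37,"y":-25.5,"az":84.3,"jaw":5},{"x":-37,"y":-25.5,"az":84.3,"jaw":5},{"x":-37,"y":-25.5,"az":84.3,"jaw":5}]'
```

```text
validation failed for argument at $[0]...
```

```bash
python3 -m pendant '[{"jaw":5,"x":-4,"y":-2.5,"z":0,"ax":0,"ay":0,"az":7}]'; python3 -m pendant --help | head -30
```

```text
time: 0.48
ee_pos: [0.1651, 0.6097, 0.2311]
orientation: [3.139, -0.008, 2.806]
wrist_force: [-2.0, 1.6, -0.0]
grip_width: 0.884
finger_force: 0.0invalid input: not JSON, or not a number
```

```bash
python3 -m pendant '[{"jaw":5,"x":-35.5,"y":-19,"z":0,"ax":0,"ay":0,"az":77.3},{"jaw":5,"x":-35.5,"y":-19,"z":0,"ax":0,"ay":0,"az":77.3},{"jaw":5,"x":-35.5,"y":-19,"z":0,"ax":0,"ay":0,"az":77.3},{"jaw":5,"x":-35.5,"y":-19,"z":0,"ax":0,"ay":0,"az":77.3},{"jaw":5,"x":-35.5,"y":-19,"z":0,"ax":0,"ay":0,"az":77.3},{"jaw":5,"x":-35.5,"y":-19,"z":0,"ax":0,"ay":0,"az":77.3},{"jaw":5,"x":-35.5,"y":-19,"z":0,"ax":0,"ay":0,"az":77.3},{"jaw":5,"x":-35.5,"y":-19,"z":0,"ax":0,"ay":0,"az":77.3},{"jaw":5,"x":-35.5,"y":-19,"z":0,"ax":0,"ay":0,"az":77.3},{"jaw":5,"x":-35.5,"y":-19,"z":0,"ax":0,"ay":0,"az":77.3},{"jaw":5,"x":-35.5,"y":-19,"z":0,"ax":0,"ay":0,"az":77.3},{"jaw":5,"x":-35.5,"y":-19,"z":0,"ax":0,"ay":0,"az":77.3}]'
```

```text
time: 1.48
ee_pos: [0.4462, 0.3013, 0.2317]
orientation: [3.141, -0.0, 1.436]
wrist_force: [-0.5, 0.8, 0.4]
grip_width: 0.585
finger_force: 0.0
```

```bash
python3 -m pendant '[{"jaw":5,"x":-40.1,"y":9.1,"z":0,"ax":0,"ay":0,"az":0},{"jaw":5,"x":-40.1,"y":9.1,"z":0,"ax":0,"ay":0,"az":0},{"jaw":5,"x":-40.1,"y":9.1,"z":0,"ax":0,"ay":0,"az":0},{"jaw":5,"x":-40.1,"y":9.1,"z":0,"ax":0,"ay":0,"az":0},{"jaw":5,"x":-40.1,"y":9.1,"z":0,"ax":0,"ay":0,"az":0},{"jaw":5,"x":-40.1,"y":9.1,"z":0,"ax":0,"ay":0,"az":0},{"jaw":5,"x":-40.1,"y":9.1,"z":0,"ax":0,"ay":0,"az":0},{"jaw":5,"x":-40.1,"y":9.1,"z":0,"ax":0,"ay":0,"az":0},{"jaw":5,"x":-40.1,"y":9.1,"z":0,"ax":0,"ay":0,"az":0},{"jaw":5,"x":-40.1,"y":9.1,"z":0,"ax":0,"ay":0,"az":0},{"jaw":5,"x":-40.1,"y":9.1,"z":0,"ax":0,"ay":0,"az":0},{"jaw":5,"x":-40.1,"y":9.1,"z":0,"ax":0,"ay":0,"az":0}]'
python3 -m pendant '[{"jaw":5,"x":0,"y":0,"z":4,"ax":0,"ay":0,"az":0},{"jaw":5,"x":0,"y":0,"z":8,"ax":0,"ay":0,"az":0},{"jaw":5,"x":0,"y":0,"z":12,"ax":0,"ay":0,"az":0},{"jaw":5,"x":0,"y":0,"z":16,"ax":0,"ay":0,"az":0},{"jaw":5,"x":0,"y":0,"z":19,"ax":0,"ay":0,"az":0},{"jaw":5,"x":0,"y":0,"z":21,"ax":0,"ay":0,"az":0},{"jaw":5,"x":0,"y":0,"z":21,"ax":0,"ay":0,"az":0},{"jaw":5,"x":0,"y":0,"z":21,"ax":0,"ay":0,"az":0}]'
python3 - <<'E'
from h import *
from workcell import arm,snapshot
print(arm.sense()["ee_pos"],arm.sense()["orientation"])
s=snapshot("side");t=snapshot("top")
z=lambda im,x,y:cv2.resize(im[y:y+130,x:x+190],None,fx=4,fy=4,interpolation=2)
cv2.imwrite("pics/s3.png",np.hstack([cv2.resize(i,(400,300)) for i in (s["img"],t["img"])]));cv2.imwrite("pics/s3b.png",z(s["img"],320,170))
E
```

```text
time: 2.48
ee_pos: [0.4837, -0.1066, 0.2316]
orientation: [3.141, -0.0, 1.442]
wrist_force: [-0.1, 0.4, -0.1]
grip_width: 0.589
finger_force: 0.0
time: 3.15
ee_pos: [0.4829, -0.1026, 0.0202]
orientation: [-3.138, -0.001, 1.448]
wrist_force: [0.3, 0.1, -0.4]
grip_width: 0.584
finger_force: 0.0
[ 0.48288262 -0.10258771  0.020191  ] [-3.13811907e+00 -9.73051580e-04  1.44838469e+00]
```

View pics/s3b.png

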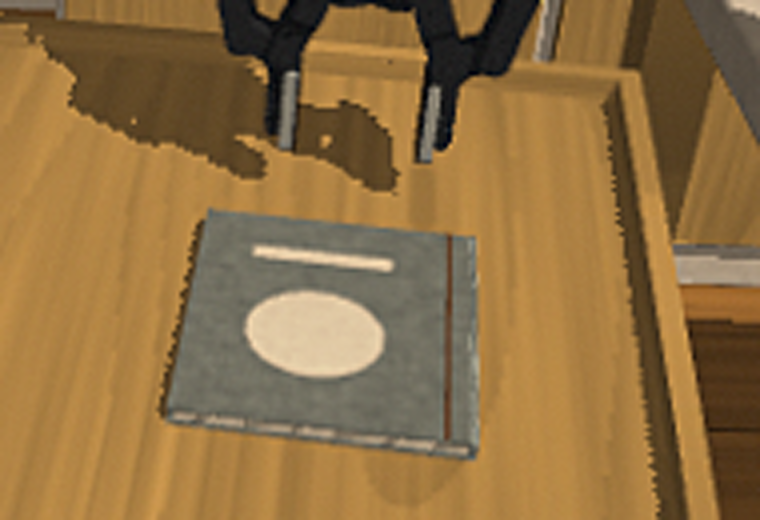

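View pics/s3.png

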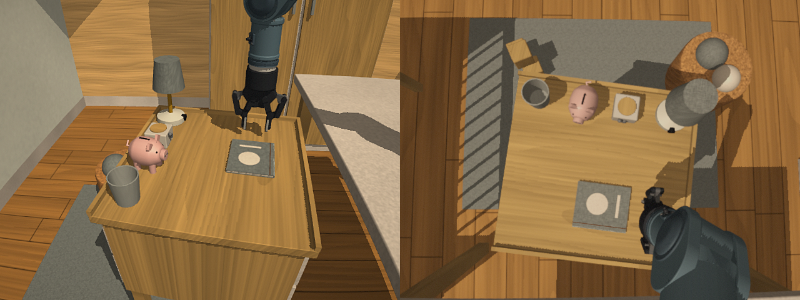

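The fingers stand behind the book. The left tip is at about (391.5,207.5) in the side view, with a clear gap. Next I'll work out the tip height over the TCP and the offsets.

```bash
python3 - <<'E'
from h import *
from workcell import arm,snapshot
s=snapshot("side");a=arm.sense();p=a["ee_pos"];yaw=a["orientation"][2]
n=np.array([np.cos(yaw),np.sin(yaw)]);d=np.array([n[1],-n[0]])
for px in [(391.5,207.5),(426,210.5)]:
    for f in (0,.011):
        zs=np.linspace(0,.05,501); q=np.array([ray(s,[px],z)[0] for z in zs]); i=np.abs((q-p[:2])@n-f).argmin(); print(f,zs[i],(q[i]-p[:2])@d)
print(a["time"],p,np.degrees(yaw),a["wrist_force"])
c=np.array([.499,-.0035])-p[:2];print("book centre in tool x,y",c@n,c@d)
E
```

```text
0 0.0165 0.024536179680979816
0.011 0.0233 0.024384060731843692
0 0.0173 -0.0334217814469594
0.011 0.024 -0.032603845581977736
3.3 [ 0.48563387 -0.10443104  0.0229036 ] 82.8301231071151 [0.4281202  0.74563405 0.48202713]
book centre in tool x,y 0.10181005536156118 0.0006642505516777319
```

```bash
python3 -m pendant '[{"jaw":5,"x":0,"y":0,"z":1,"ax":0,"ay":0,"az":0},{"jaw":5,"x":0,"y":0,"z":1.5,"ax":0,"ay":0,"az":0},{"jaw":5,"x":0,"y":0,"z":1.7,"ax":0,"ay":0,"az":0},{"jaw":5,"x":0,"y":0,"z":1.7,"ax":0,"ay":0,"az":0}]'
python3 - <<'E'
from workcell import arm
import cv2;from workcell import snapshot
for _ in range(4): s=snapshot("side");a=arm.sense();print(a["ee_pos"],a["orientation"],a["wrist_force"])
E
```

```text
time: 3.63
ee_pos: [0.4831, -0.1052, 0.0039]
orientation: [-3.141, -0.0, 1.444]
wrist_force: [0.2, -0.6, -0.8]
grip_width: 0.587
finger_force: 0.0
[ 0.48334451 -0.10534416  0.0041058 ] [-3.14108697e+00 -6.29484215e-05  1.44333446e+00] [-0.166807   -0.8480691  -0.26467324]
[ 0.48351248 -0.10546064  0.00423626] [-3.14143185e+00  6.22442753e-05  1.44331582e+00] [ 0.18653155 -0.05397263  0.80836583]
[ 0.48364877 -0.10551662  0.00435379] [3.14147605e+00 7.18664309e-05 1.44324010e+00] [0.0668242  0.17892627 0.53585025]
[ 0.48374687 -0.10547879  0.00442223] [3.14128647e+00 1.28875505e-05 1.44331877e+00] [-0.80705074  0.17885944 -0.6846231 ]
```

```bash
for i in 1 2 3; do python3 -m pendant '[{"jaw":5,"x":0,"y":0,"z":0.2,"ax":0,"ay":0,"az":0},{"jaw":5,"x":0,"y":0,"z":0.2,"ax":0,"ay":0,"az":0}]' | grep -E "ee_pos|wrist"; done
```

```text
ee_pos: [0.4835, -0.1053, 0.0021]
wrist_force: [0.2, -0.5, 0.3]
ee_pos: [0.4834, -0.1053, 0.0]
wrist_force: [0.4, 0.8, -0.0]
ee_pos: [0.4834, -0.1053, -0.002]
wrist_force: [0.3, -1.1, 0.2]
```

```bash
for i in 1 2 3; do python3 -m pendant '[{"jaw":5,"x":0,"y":0,"z":0.1,"ax":0,"ay":0,"az":0},{"jaw":5,"x":0,"y":0,"z":0.1,"ax":0,"ay":0,"az":0}]' | grep -E "ee_pos|wrist"; done
python3 - <<'E'
from h import *
from workcell import snapshot
s=snapshot("side")["img"];cv2.imwrite("pics/s4.png",cv2.resize(s[180:260,350:460],None,fx=6,fy=6,interpolation=2))
E
```

```text
ee_pos: [0.4837, -0.1054, -0.0028]
wrist_force: [0.0, 0.8, -0.2]
ee_pos: [0.4838, -0.1054, -0.0029]
wrist_force: [-2.0, 0.6, 7.9]
ee_pos: [0.4838, -0.1054, -0.003]
wrist_force: [-5.4, 1.0, 17.5]
```

View pics/s4.png

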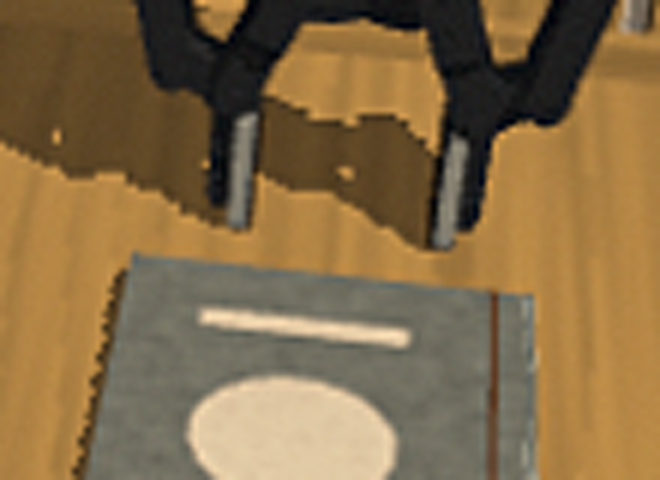

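The tips touched the table at TCP z of −3 mm, so they end about 3 mm above the TCP, with even coverage of the book's trailing edge. I'll raise 5 mm off the pressed command and push slowly, first 12 cm of tool travel.

```bash
python3 -m pendant '[{"jaw":5,"x":0,"y":0,"z":-0.5,"ax":0,"ay":0,"az":0},{"jaw":5,"x":0.5,"y":0,"z":-0.5,"ax":0,"ay":0,"az":0},{"jaw":5,"x":1.3,"y":0,"z":-0.5,"ax":0,"ay":0,"az":0},{"jaw":5,"x":2,"y":0,"z":-0.5,"ax":0,"ay":0,"az":0},{"jaw":5,"x":2.4,"y":0,"z":-0.5,"ax":0,"ay":0,"az":0},{"jaw":5,"x":2.8,"y":0,"z":-0.5,"ax":0,"ay":0,"az":0},{"jaw":5,"x":3.4,"y":0,"z":-0.5,"ax":0,"ay":0,"az":0},{"jaw":5,"x":4.2,"y":0,"z":-0.5,"ax":0,"ay":0,"az":0},{"jaw":5,"x":5.2,"y":0,"z":-0.5,"ax":0,"ay":0,"az":0},{"jaw":5,"x":6,"y":0,"z":-0.5,"ax":0,"ay":0,"az":0},{"jaw":5,"x":6.5,"y":0,"z":-0.5,"ax":0,"ay":0,"az":0},{"jaw":5,"x":6.5,"y":0,"z":-0.5,"ax":0,"ay":0,"az":0}]'
cat > m.py <<'E'
from h import *
from workcell import arm,snapshot
a=arm.sense();print(a["ee_pos"],np.degrees(a["orientation"]),a["wrist_force"],a["time"])
s=snapshot("side");t=snapshot("top")
cv2.imwrite("pics/m%d.png"%int(a["time"]*100),np.hstack([cv2.resize(i,(400,300),interpolation=3) for i in (s["img"],t["img"])]))
# disc centre on upper cover
for nm,v in(("top",t),("side",s)):
    h=cv2.cvtColor(v["img"],cv2.COLOR_BGR2HSV);m=((h[...,1]<75)&(h[...,2]>165)).astype(np.uint8)
    k,_,st,ce=cv2.connectedComponentsWithStats(m)
    for i in range(1,k):
        if 60<st[i,4]<2500: print(nm,st[i].tolist(),ce[i].round(1),ray(v,[ce[i]],.008)[0].round(4))
E
python3 m.py
```

```text
time: 5.88
ee_pos: [0.4923, -0.0386, 0.0002]
orientation: [-3.141, -0.001, 1.447]
wrist_force: [-0.5, 0.4, 0.1]
grip_width: 0.583
finger_force: 0.0
[ 4.92262429e-01 -3.86229442e-02  2.02468104e-04] [-1.79992035e+02 -5.73299159e-02  8.28821358e+01] [-0.51483338  0.38446659  0.08436592] 5.8833
top [508, 105, 36, 41, 734] [529.  128.6] [ 0.8157 -0.3375]
top [341, 150, 43, 43, 767] [360.5 172.2] [ 0.7422 -0.0638]
top [411, 160, 43, 50, 821] [425.2 189.2] [ 0.7158 -0.1652]
top [271, 305, 35, 36, 983] [287.7 322.8] [0.5111 0.049 ]
top [316, 309, 10, 37, 202] [320.7 326.8] [ 0.5049 -0.0007]
top [530, 475, 110, 5, 319] [599.7 477.7] [ 0.2694 -0.4296]
side [134, 154, 120, 17, 1754] [194.  161.5] [ 0.9098 -0.2844]
side [231, 173, 64, 64, 1175] [268.2 195.1] [ 0.7293 -0.152 ]
side [489, 234, 38, 8, 236] [507.1 237.5] [ 0.3284 -0.0423]
side [381, 247, 37, 7, 118] [399.1 249.6] [ 0.5042 -0.0007]
side [379, 259, 37, 24, 681] [396.8 270.6] [0.511  0.0494]
side [462, 455, 12, 22, 82] [468. 465.] [0.4609 0.3347]
```

```bash
python3 -m pendant '[{"jaw":5,"x":0.5,"y":0,"z":0,"ax":0,"ay":0,"az":0},{"jaw":5,"x":1.5,"y":0,"z":0,"ax":0,"ay":0,"az":0},{"jaw":5,"x":2.7,"y":0,"z":0,"ax":0,"ay":0,"az":0},{"jaw":5,"x":4,"y":0,"z":0,"ax":0,"ay":0,"az":0},{"jaw":5,"x":5.3,"y":0,"z":0,"ax":0,"ay":0,"az":0},{"jaw":5,"x":6.6,"y":0,"z":0,"ax":0,"ay":0,"az":0},{"jaw":5,"x":7.9,"y":0,"z":0,"ax":0,"ay":0,"az":0},{"jaw":5,"x":9.2,"y":0,"z":0,"ax":0,"ay":0,"az":0},{"jaw":5,"x":10.3,"y":0,"z":0,"ax":0,"ay":0,"az":0},{"jaw":5,"x":11.2,"y":0,"z":0,"ax":0,"ay":0,"az":0},{"jaw":5,"x":11.7,"y":0,"z":0,"ax":0,"ay":0,"az":0},{"jaw":5,"x":12,"y":0,"z":0,"ax":0,"ay":0,"az":0}]' | grep wrist
python3 m.py | grep -E "^\[|0\.[45]"
python3 - <<'E'
from h import *
from workcell import snapshot
t=snapshot("top");d,p=fit(ray(t,[(189.5,117),(148.5,396.5)],.006));p2=fit(ray(t,edge(t),0));print(d,p,p2)
c=book(t,(188,270,305,372));W=ray(t,c.reshape(-1,2),.008);r=cv2.minAreaRect(np.float32(W));print(r);print(cv2.boundingRect(c))
for D,P in((d,p),p2): n=np.array([-D[1],D[0]]);print("centre normal dist",(np.array(r[0])-P)@n)
E
```

```text
wrist_force: [-0.1, -1.3, -0.1]
[5.07127112e-01 7.93735125e-02 2.23438538e-04] [-1.79992310e+02 -7.72367464e-03  8.27929941e+01] [-0.13561616 -1.27892809 -0.11156369] 6.9833
top [192, 296, 36, 28, 492] [207.6 306.2] [0.5363 0.1695]
top [241, 299, 7, 14, 73] [243.9 304.9] [0.5381 0.1149]
top [529, 474, 111, 6, 335] [598.7 477.7] [ 0.2696 -0.4279]
side [412, 181, 30, 9, 87] [427.7 186.6] [ 0.4357 -0.2002]
side [373, 299, 42, 9, 188] [393.3 302.8] [0.52  0.116]
side [370, 316, 43, 32, 1074] [390.8 331.3] [0.5261 0.1665]
side [459, 412, 35, 68, 359] [477.  444.1] [0.4484 0.3127]
[ 0.99240744 -0.12299384] [0.6161152  0.22951683] (array([ 0.9914375 , -0.13058196], dtype=float32), array([0.6841565, 0.2224137], dtype=float32))
((0.5090941786766052, 0.1120644137263298), (0.17580819129943848, 0.13815081119537354), 89.6225814819336)
(188, 278, 117, 94)
centre normal dist -0.12972358397238892
centre normal dist -0.13226440180833654
```

The book tracks the tool 1:1 (118 mm against 118.7) and stays straight, with about 62 mm left. I'll push 5.5 cm, back away and measure with a clear view.

```bash
python3 -m pendant '[{"jaw":5,"x":0.4,"y":0,"z":0,"ax":0,"ay":0,"az":0},{"jaw":5,"x":1.1,"y":0,"z":0,"ax":0,"ay":0,"az":0},{"jaw":5,"x":2,"y":0,"z":0,"ax":0,"ay":0,"az":0},{"jaw":5,"x":3,"y":0,"z":0,"ax":0,"ay":0,"az":0},{"jaw":5,"x":4,"y":0,"z":0,"ax":0,"ay":0,"az":0},{"jaw":5,"x":4.7,"y":0,"z":0,"ax":0,"ay":0,"az":0},{"jaw":5,"x":5.2,"y":0,"z":0,"ax":0,"ay":0,"az":0},{"jaw":5,"x":5.5,"y":0,"z":0,"ax":0,"ay":0,"az":0},{"jaw":5,"x":5.5,"y":0,"z":0,"ax":0,"ay":0,"az":0}]'
python3 -m pendant '[{"jaw":5,"x":-2,"y":0,"z":0,"ax":0,"ay":0,"az":0},{"jaw":5,"x":-6,"y":0,"z":0,"ax":0,"ay":0,"az":0},{"jaw":5,"x":-10,"y":0,"z":0,"ax":0,"ay":0,"az":0},{"jaw":5,"x":-14,"y":0,"z":0,"ax":0,"ay":0,"az":0},{"jaw":5,"x":-18,"y":0,"z":0,"ax":0,"ay":0,"az":0},{"jaw":5,"x":-20,"y":0,"z":0,"ax":0,"ay":0,"az":0},{"jaw":5,"x":-20,"y":0,"z":0,"ax":0,"ay":0,"az":0}]'
python3 m.py | grep -E "^\[|0\.[45]"
python3 - <<'E'
from h import *
from workcell import snapshot
t=snapshot("top");s=snapshot("side")
z=lambda im,x,y:cv2.resize(im[y:y+140,x:x+100],None,fx=4,fy=4,interpolation=2)
cv2.imwrite("pics/e1.png",np.hstack([z(t["img"],120,240),cv2.resize(s["img"][290:430,340:440],None,fx=4,fy=4,interpolation=2)]))
np.savez("last.npz",t=t["img"],s=s["img"])
E
```

```text
time: 7.88
ee_pos: [0.5142, 0.134, 0.0003]
orientation: [3.141, -0.0, 1.445]
wrist_force: [-0.3, 0.6, -0.6]
grip_width: 0.587
finger_force: 0.0
time: 8.47
ee_pos: [0.4871, -0.0734, 0.0009]
orientation: [3.141, 0.004, 1.432]
wrist_force: [0.3, -0.7, 0.7]
grip_width: 0.586
finger_force: 0.0
[ 0.48709145 -0.07344377  0.0009064 ] [179.93826205   0.21098508  82.02890716] [ 0.33496001 -0.6775881   0.7450801 ] 8.4667
top [341, 150, 43, 43, 761] [360.5 172.2] [ 0.7421 -0.0638]
top [155, 291, 36, 36, 980] [172.7 308.4] [0.5332 0.2217]
top [201, 294, 10, 38, 195] [205.8 312.3] [0.5272 0.172 ]
top [537, 475, 103, 5, 305] [601.8 477.7] [ 0.2693 -0.433 ]
side [368, 329, 46, 11, 205] [390.6 334.2] [0.5266 0.1713]
side [365, 349, 46, 38, 1334] [387.2 367.5] [0.5329 0.2219]
```

View pics/e1.png

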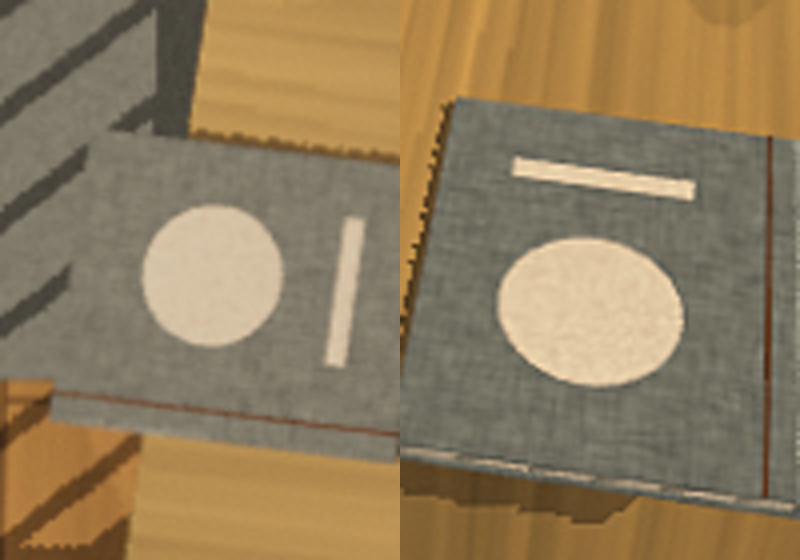

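The crop shows the book over the edge: its leading cover edge runs from about (142.5,273.5) to (132.5,346), and the table edge lies at (167.5,272.5) and (155,350). I'll compute the overhang and squareness from these, from the disc offset, and from the side view.

```bash
python3 - <<'E'
from h import *
from workcell import snapshot
t=snapshot("top");s=snapshot("side")
# disc in book frame from first picture
t0=dict(t,img=cv2.imread("pics/top0.png"));c=book(t0,(265,278,385,385))
a,b,w=cv2.minAreaRect(np.float32(ray(t0,c.reshape(-1,2),.008)))
h=cv2.cvtColor(t0["img"],cv2.COLOR_BGR2HSV);m=((h[...,1]<75)&(h[...,2]>165)).astype(np.uint8)
k,_,st,ce=cv2.connectedComponentsWithStats(m);L=[ray(t0,[ce[i]],.008)[0] for i in range(1,k) if 100<st[i,4]<1500 and 270<ce[i][0]<370 and ce[i][1]>285]
D0,B0=L[0],L[1];print("disc,bar",D0,B0)
ang=lambda v:np.degrees(np.arctan2(v[1],v[0]))
print("disc->centre in y",np.linalg.norm(D0-a),(D0-np.array(a)),"book ang",w,"bar-disc ang",ang(D0-B0))
E1=ray(t0,np.array([(189.5,117)]),.006);
d,p=fit(ray(t,np.r_[[(167.5,272.5),(151.2,378.7),(155,350),(190,121),(150,392.5)]],0));d2,p2=fit(ray(t0,edge(t0),0))
A=ray(s,[(143.5,346.5),(503,401)],0);d3,p3=fit(A)
lead=ray(t,[(142.5,273.7),(132.5,346.2)],.008);print("lead",lead,np.linalg.norm(lead[0]-lead[1]),ang(lead[0]-lead[1]))
B=np.array([.5272,.172]);D=np.array([.5332,.2217]);u=(D-B)/np.linalg.norm(D-B);u0=(D0-B0)/np.linalg.norm(D0-B0)
mid=D+u*(.065-(D0-np.array(a))@u0)
print("now bar-disc ang",ang(u),"lead mid",mid)
for dd,pp in((d,p),(d2,p2),(d3,p3)):
    n=np.array([-dd[1],dd[0]]);print("edge ang",ang(dd),"lead corners",(lead-pp)@n,"mid via disc",(mid-pp)@n)
cs=cv2.approxPolyDP(book(s,(310,300,460,428)),6,True).reshape(-1,2);print(cs.tolist(),ray(s,cs,.008).tolist())
E
```

```text
disc,bar [0.50639416 0.00787925] [ 0.49995165 -0.04183039]
disc->centre in y 0.013589227182722876 [0.0073737  0.01141471] book ang 82.29766082763672 bar-disc ang 82.61546624722122
lead [[0.585213   0.26817228]
 [0.47724297 0.28054093]] 0.10867617662909085 -6.535105495142353
now bar-disc ang 83.11631727138416 lead mid [0.53952018 0.27405212]
edge ang -7.2339478 lead corners [0.03406313 0.03273763] mid via disc 0.0341424751617943
edge ang -7.4600925 lead corners [0.0325847 0.0308303] mid via disc 0.03248221034538437
edge ang -6.932056 lead corners [0.03338919 0.03263628] mid via disc 0.0337112734747344
[[354, 315], [337, 403], [440, 419], [440, 326]] [[0.5713038161064894, 0.14109689192213654], [0.5877167022855567, 0.2715938102724345], [0.48158428864420705, 0.2855147491115161], [0.4641702069235242, 0.15458461899575665]]
```

The overhang is 33.5 mm and square within about 0.3°, so I'll go back and push 6.5 mm more.

```bash
python3 -m pendant '[{"jaw":5,"x":3,"y":0,"z":0,"ax":0,"ay":0,"az":0},{"jaw":5,"x":7,"y":0,"z":0,"ax":0,"ay":0,"az":0},{"jaw":5,"x":11,"y":0,"z":0,"ax":0,"ay":0,"az":0},{"jaw":5,"x":15,"y":0,"z":0,"ax":0,"ay":0,"az":0},{"jaw":5,"x":18,"y":0,"z":0,"ax":0,"ay":0,"az":0},{"jaw":5,"x":19,"y":0,"z":0,"ax":0,"ay":0,"az":0},{"jaw":5,"x":19.3,"y":0,"z":0,"ax":0,"ay":0,"az":0},{"jaw":5,"x":19.6,"y":0,"z":0,"ax":0,"ay":0,"az":0},{"jaw":5,"x":20,"y":0,"z":0,"ax":0,"ay":0,"az":0},{"jaw":5,"x":20.4,"y":0,"z":0,"ax":0,"ay":0,"az":0},{"jaw":5,"x":20.65,"y":0,"z":0,"ax":0,"ay":0,"az":0},{"jaw":5,"x":20.65,"y":0,"z":0,"ax":0,"ay":0,"az":0}]'
python3 -m pendant '[{"jaw":5,"x":0,"y":0,"z":0,"ax":0,"ay":0,"az":0},{"jaw":5,"x":-1,"y":0,"z":0,"ax":0,"ay":0,"az":0},{"jaw":5,"x":-3,"y":0,"z":0,"ax":0,"ay":0,"az":0},{"jaw":5,"x":-6,"y":0,"z":0,"ax":0,"ay":0,"az":0},{"jaw":5,"x":-10,"y":0,"z":0,"ax":0,"ay":0,"az":0},{"jaw":5,"x":-14,"y":0,"z":0,"ax":0,"ay":0,"az":0},{"jaw":5,"x":-18,"y":0,"z":0,"ax":0,"ay":0,"az":0},{"jaw":5,"x":-20,"y":0,"z":-3,"ax":0,"ay":0,"az":0},{"jaw":5,"x":-20,"y":0,"z":-6,"ax":0,"ay":0,"az":0},{"jaw":5,"x":-20,"y":0,"z":-6,"ax":0,"ay":0,"az":0}]' | head -2
python3 m.py | grep -E "^\[|0\.[45]"; ls pics
```

```text
time: 9.77
ee_pos: [0.5149, 0.1383, 0.0002]
orientation: [-3.142, 0.0, 1.442]
wrist_force: [0.2, 0.1, -0.3]
grip_width: 0.581
finger_force: 0.0
time: 10.6
ee_pos: [0.4923, -0.0642, 0.0646]
[ 0.49227005 -0.06420038  0.06461089] [ 1.79515930e+02 -4.26933852e-02  8.22298481e+01] [0.78891231 0.72005179 0.99156658] 10.6
top [341, 150, 43, 43, 757] [360.5 172.1] [ 0.7423 -0.0638]
top [153, 291, 35, 35, 980] [170.1 307.9] [0.534  0.2255]
top [199, 294, 10, 37, 196] [203.4 311.7] [0.5282 0.1756]
top [533, 475, 107, 5, 308] [601.3 477.7] [ 0.2693 -0.4321]
side [368, 332, 45, 11, 204] [390.1 336.5] [0.5273 0.175 ]
side [364, 352, 46, 37, 1353] [386.6 370.1] [0.5338 0.2255]
crop1.png
crop2.png
e1.png
m1060.png
m588.png
m698.png
m846.png
s3.png
s3b.png
s4.png
side0.png
top0.png
```

The book moved 3.8 mm, giving an overhang of about 37.3 mm; the TCP-based estimate is 36.8. One more 3 mm nudge.

```bash
python3 -m pendant '[{"jaw":5,"x":0,"y":0,"z":3,"ax":0,"ay":0,"az":0},{"jaw":5,"x":0,"y":0,"z":6,"ax":0,"ay":0,"az":0},{"jaw":5,"x":3,"y":0,"z":6,"ax":0,"ay":0,"az":0},{"jaw":5,"x":7,"y":0,"z":6,"ax":0,"ay":0,"az":0},{"jaw":5,"x":11,"y":0,"z":6,"ax":0,"ay":0,"az":0},{"jaw":5,"x":15,"y":0,"z":6,"ax":0,"ay":0,"az":0},{"jaw":5,"x":18,"y":0,"z":6,"ax":0,"ay":0,"az":0},{"jaw":5,"x":19,"y":0,"z":6,"ax":0,"ay":0,"az":0},{"jaw":5,"x":19.5,"y":0,"z":6,"ax":0,"ay":0,"az":0},{"jaw":5,"x":19.8,"y":0,"z":6,"ax":0,"ay":0,"az":0},{"jaw":5,"x":20,"y":0,"z":6,"ax":0,"ay":0,"az":0},{"jaw":5,"x":20,"y":0,"z":6,"ax":0,"ay":0,"az":0}]' | head -3
python3 -m pendant '[{"jaw":5,"x":0.1,"y":0,"z":0,"ax":0,"ay":0,"az":0},{"jaw":5,"x":0.2,"y":0,"z":0,"ax":0,"ay":0,"az":0},{"jaw":5,"x":0.3,"y":0,"z":0,"ax":0,"ay":0,"az":0},{"jaw":5,"x":0.3,"y":0,"z":0,"ax":0,"ay":0,"az":0},{"jaw":5,"x":0.3,"y":0,"z":0,"ax":0,"ay":0,"az":0},{"jaw":5,"x":0.3,"y":0,"z":0,"ax":0,"ay":0,"az":0}]' 
python3 m.py | grep -E "^\[|0\.[45]"
```

```text
time: 11.7
ee_pos: [0.5144, 0.1371, -0.0]
orientation: [-3.141, 0.001, 1.441]
time: 12.2
ee_pos: [0.5153, 0.1418, 0.0003]
orientation: [3.142, 0.0, 1.443]
wrist_force: [-0.2, -0.1, 0.2]
grip_width: 0.587
finger_force: 0.3
[5.15323261e-01 1.41836615e-01 2.77533190e-04] [1.79996392e+02 9.27915410e-03 8.26844097e+01] [-0.19089076 -0.11077827  0.21016588] 12.2
top [151, 290, 35, 21, 547] [167.6 301. ] [0.5443 0.2295]
top [528, 474, 112, 6, 340] [598.4 477.6] [ 0.2696 -0.4274]
side [412, 210, 32, 12, 117] [427.1 217.3] [ 0.4501 -0.0938]
side [367, 334, 46, 11, 221] [389.8 338.7] [0.5279 0.1785]
side [363, 354, 47, 38, 1410] [386.3 372.5] [0.5342 0.229 ]
side [459, 412, 35, 68, 396] [477.  444.1] [0.4484 0.3127]
```

```bash
python3 -m pendant '[{"jaw":5,"x":-1,"y":0,"z":0,"ax":0,"ay":0,"az":0},{"jaw":5,"x":-3,"y":0,"z":0,"ax":0,"ay":0,"az":0},{"jaw":5,"x":-6,"y":0,"z":0,"ax":0,"ay":0,"az":0},{"jaw":5,"x":-10,"y":0,"z":0,"ax":0,"ay":0,"az":0},{"jaw":5,"x":-14,"y":0,"z":0,"ax":0,"ay":0,"az":0},{"jaw":5,"x":-18,"y":0,"z":0,"ax":0,"ay":0,"az":0},{"jaw":5,"x":-20,"y":0,"z":-3,"ax":0,"ay":0,"az":0},{"jaw":5,"x":-20,"y":0,"z":-7,"ax":0,"ay":0,"az":0},{"jaw":5,"x":-20,"y":0,"z":-10,"ax":0,"ay":0,"az":0},{"jaw":5,"x":-20,"y":0,"z":-10,"ax":0,"ay":0,"az":0},{"jaw":5,"x":-20,"y":0,"z":-10,"ax":0,"ay":0,"az":0}]' | head -2
python3 m.py | grep -E "^\[|0\.[457]"
python3 - <<'E'
from h import *
from workcell import snapshot
t=snapshot("top");s=snapshot("side")["img"]
z=cv2.resize(t["img"][245:385,110:210],None,fx=4,fy=4,interpolation=2)
cv2.imwrite("pics/f1.png",np.hstack([z,cv2.resize(s[280:448,330:450],None,fx=3.34,fy=3.34)[:560]]))
E
```

```text
time: 13.22
ee_pos: [0.4915, -0.0568, 0.1022]
[ 0.49145287 -0.0568187   0.10217553] [ 1.79741196e+02 -1.20658653e-01  8.26512703e+01] [ 0.52023845  0.39131608 -0.39819587] 13.2167
top [341, 150, 43, 43, 756] [360.5 172.2] [ 0.7422 -0.0638]
top [411, 160, 43, 50, 816] [425.2 189.2] [ 0.7158 -0.1651]
top [150, 291, 36, 35, 976] [167.7 307.7] [0.5342 0.2292]
top [196, 294, 10, 37, 190] [200.8 311.9] [0.5279 0.1795]
top [559, 475, 81, 5, 280] [606.5 477.6] [ 0.2691 -0.4406]
side [231, 173, 64, 64, 1156] [268.4 194.8] [ 0.7293 -0.1531]
side [367, 334, 46, 11, 206] [389.9 338.9] [0.5278 0.1789]
side [364, 354, 46, 38, 1378] [386.4 372.7] [0.5342 0.2293]
```

View pics/f1.png

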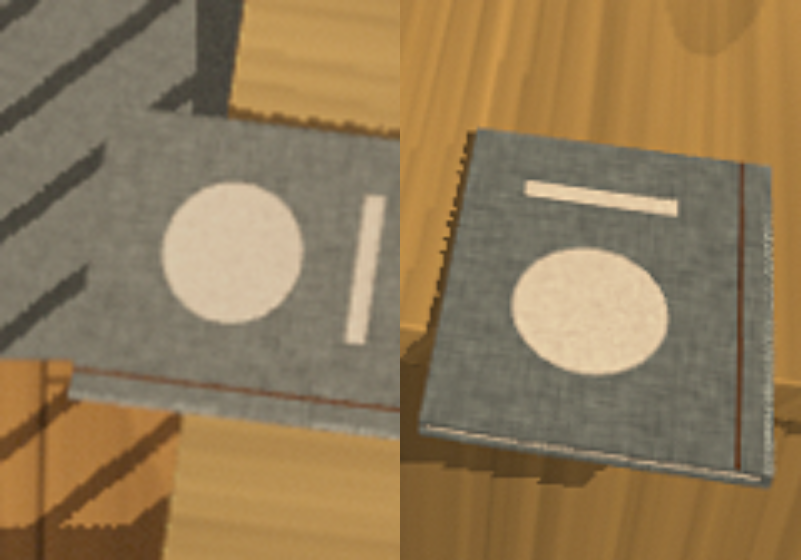

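```bash
python3 - <<'E'
from h import *
from workcell import snapshot
s=snapshot("side");t=snapshot("top")
d,p=fit(ray(s,[(334.5,378.8),(445.3,395.3)],0));n=np.array([-d[1],d[0]])
print((ray(s,[(336.6,407.2),(441.2,424)],.008)-p)@n,(ray(s,[(336.2,410),(440.8,426.2)],0)-p)@n,np.degrees(np.arctan2(d[1],d[0])))
# top: edge pts beside book, lead corners
d,p=fit(ray(t,[(169.8,252),(167,272),(154.5,350),(151,381)],0));n=np.array([-d[1],d[0]])
print((ray(t,[(137.5,272.5),(127.5,344.5)],.008)-p)@n,np.degrees(np.arctan2(d[1],d[0])))
E
```

```text
[0.041057   0.04166826] [0.03932655 0.03915286] -7.431786
[0.04140784 0.03978272] -7.403637
```

The overhang is about 40.4 mm, square, the bystanders haven't moved, and the arm is clear. Handing in.

```bash
python3 -c "
from workcell import ticket
print(ticket.job_done())"
```

```text
the job is handed in; nothing more can be done
None
```

The board book lies flat and square over the open edge with about 40 mm overhanging (individual readings 39–42 mm). It was only slid, the other things were left untouched, and the job was handed in at about 13 s; no verdict came back.

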